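# Swing a jar clamp into place and pump it tight

## Task

Swing the jar clamp round to the small jar and clamp it: lift the clamp head's sprung index plunger, turn the head until its two jaws stand on either side of the jar, and let the plunger drop fully home in its notch. Then pump the ratchet trigger against the fixed handle until the jar is gripped between both jaws and the sprung pad is pushed about half-way in (up to the dark ring on its stem, 9 to 10 mm), never nearly all the way; move the bar only with the trigger and do not touch the jar. Finish while still squeezing the trigger with the gripper, and leave the things around it where they are.

Things in the scene. Friction and masses are not known exactly. Their poses are not given: they have to be found in the camera images.
- pivot (a point): Point on the vertical axis of the swivelling clamp head, on top of the aluminium base plate (10 mm above the bench). Axes of the fixed base: z up; the jar's seat (a thin rubber disc) lies 116 mm away in -y, so in the working position the bar points along this -y; the base can stand anywhere and be turned. All of the clamp is fixed to the base except its moving parts. Base plate: about 90 x 225 mm under pivot and jar, 125 x 130 mm under the index plate.
- head (a joint): Angle of the head about the pivot, rad: 0 parked (start; plunger in the parked notch), grows clockwise seen from above, 0.80 working position with the jaws either side of the jar and the working notch under the plunger. Stops at -0.025 and 0.825. Turns freely (about 0.06 N m) when the plunger is lifted. The far jaw and pad (lowest point 30 mm above the bench) pass the outside of the jar, the near jaw passes the inside.
- knob (a point): Centre of the round black knob of the index plunger, 24 mm diameter and 22 mm high, vertical axis; when home its centre is 63 mm above the bench. It sits on the head, 105 mm from the pivot on the side opposite to the jaws, so it moves along a circle about the pivot when the head turns. Under it is a 20 mm sleeve on an 18 mm wide arm (top of the sleeve 51 mm above the bench). Can be gripped from above, with the fingers closing across the arm (tangentially).
- plunger (a joint): Lift of the plunger, m: 0 fully home, at most 0.016. The pin sits 9 mm deep in a 10 mm wide notch of the steel index plate (the pin has 8 mm diameter and a round end, so it slides home from up to 3 mm off); lift it 11 to 15 mm to turn the head. A spring of 3 to 5.5 N pushes it down; let go of between notches it rides on the plate.
- handle (a point): Centre of the fixed black handle, an upright bar on top of the head: 12 mm thick along the bar, 24 mm wide, from 101 to 168 mm above the bench; x of this point points outward along the bar towards the jaws. It turns with the head.
- trigger_centre (a point): Centre of the upright dark steel trigger, 10 mm thick along the bar, 22 mm wide, 106 to 168 mm above the bench, on the jaw side of the handle. At rest handle and trigger measure 52 mm over their outer faces, squeezed fully 37 mm. The housing's top is 101 mm above the bench.
- trigger (a joint): Squeeze of the trigger towards the handle, m: 0 released (its spring, 3 to 5 N, brings it back), 0.015 fully squeezed. The bar starts to follow after 1.5 to 5.5 mm, then moves 1:1 with the trigger; the ratchet has 4 mm teeth, so a full squeeze and full release gains 12 mm. On release the bar falls back less than 4 mm onto a holding pawl and stays. It cannot be driven back. Squeezing takes 5 to 10 N plus the clamping force.
- bar (a joint): Travel of the toothed bar with the far jaw towards the near jaw, m: 0 wide open, at most 0.058. Starts between 0 and 0.013. The pad reaches the gripped jar at about 0.038 if the jar also touches the near jaw; the pad is then pushed in as the bar goes on.
- pad (a joint): How far the sprung pad is pushed into the far jaw, m: 0 fully out, 0.0195 bottomed. Spring 0.7 N per mm plus 1 N. 0.005 to 0.015 is a right grip; over 0.018 crushes the jar.
- pad_face: Round pad face, 26 mm diameter, rubber on a steel plate, on a 10 mm steel stem at the far jaw; the stem's dark ring reaches the far jaw's collar when the pad is about 10 mm in. This body's origin lies on the bench plane near the pivot: use pad_centre for its place.
- pad_centre (a point): Middle of the pad's front face, 52 mm above the bench.
- near_jaw: Fixed jaw of the head, 32 mm wide and 46 mm high, rubber faced; its face is 75 mm from the pivot. This body's origin lies on the pivot: use near_jaw_face.
- near_jaw_face (a point): Middle of the near jaw's rubber face, 52 mm above the bench.
- far_jaw: Far jaw at the end of the bar, a grey plate 12 x 30 x 66 mm that carries the sprung pad; its outer side is 214 mm from the pivot with the bar open. This body's origin lies at the pivot.
- trigger_blade: The upright blade of the trigger; this body's origin lies on the bench plane at the pivot: use trigger_centre for its place.
- jar: Small closed glass jar with a screw lid, 63 mm diameter, 50 mm high, 0.2 kg, loose on the rubber disc (12 mm above the bench). Origin: centre of its underside. The pad pushes it about 10 mm along the bar against the near jaw.
- jar_centre (a point): Centre of the same jar, half-way up.
- tape_roll: Bystander, fixed to the bench: roll of brown tape, 100 mm diameter, 48 mm high; origin under its centre. Beside it, mind the fixed mixer stand of the room, about 0.4 m high, 0.2 to 0.4 m to the right of the clamp (around x 0.63, y -0.2): a straight swing from the right at arm's length would hit it, so pass nearer to the robot.
- calculator: Bystander: pocket calculator lying flat, 118 x 72 x 16 mm; origin under its centre.
- brown_bottle: Bystander: small brown bottle with a black cap, 42 mm diameter, 85 mm high; origin under its centre.
- brush: Bystander, fixed to the bench: flat paint brush lying on the bench, 185 x 27 x 10 mm; origin under its centre.

How it is judged:
On the way, in this order (a step that is already met when the one before it is completed fails the run):
1. the index plunger is lifted out of the parked notch (value of joint plunger above 0.009 m), for 0.1 s.
2. the head is turned to the jar and the plunger has dropped home in the working notch (value of joint head above 0.77 rad and value of joint plunger below 0.003 m), for 0.2 s.
At the end, for the whole second after the job is handed in: Head in the working position with the plunger home (within 3 mm), jar upright and pressed by both jaws with over 3 N, pad pushed in 5 to 15 mm, trigger still squeezed (over 3 mm) and pressed by the fingers with over 1 N (all of step 2 and value of joint pad between 0.005 and 0.015 m and contact force between each of pad_face, near_jaw and jar above 3 N and value of joint trigger above 0.003 m and contact force between the fingers and trigger_blade above 1 N and angle between jar's own z axis and vertical below 0.15 rad and linear speed of jar below 0.02 m/s); the arm keeps its last pose, push and grip.
It fails at once if the pad is pushed in more than 18 mm: the jar is crushed (value of joint pad above 0.018 m).
It fails at once if the robot touches the jar (contact force between any of the fingers, the arm and jar above 2 N).
It fails at once if the robot pushes the far jaw or the pad in place of the trigger (contact force between any of the fingers, the arm and far_jaw above 4 N or contact force between any of the fingers, the arm and pad_face above 4 N).
It fails at once if the jar is knocked over or off its place (angle between jar's own z axis and vertical above 0.3 rad or distance of jar from where it was at the start of the episode above 0.03 m).
It fails at once if a bystander is pushed away (distance of any of calculator, brown_bottle from where it was at the start of the episode above 0.03 m).
It also fails if it takes over 64 s, if anything falls off the work surface, if the arm or the gripper's body presses on something with over 40 N, if the wrist force passes 120 N, or if a joint passes its speed limit or range.

## Robot

A 7-joint arm with a two-finger parallel gripper is mounted at the origin on a cart in front of the work surface, level with it; the furniture and walls round the work are solid. World frame = base frame: x ahead of the robot, y to its left, z up, the work surface at z = 0. Lengths are in m, angles in rad, forces in N, time in s.
With the tool pointing down it reaches from about 0.425 to 0.8 m from the base axis. Payload 8.3 kg.
Tool frame: the origin (TCP) lies on the centre line of the jaws, within the pads' length; the fingertips stand 22 mm ahead of it and the grasp point (between the pads) lies 3 mm ahead of it; z points along the fingers, y is the direction in which the jaws open and shut (so a half turn about z gives the same grasp; the last joint's range is limited). The gripper opens to 85 mm and grips with 20 to 120 N. Pads are 22 mm wide; open, the fingers measure 114 mm over their backs; the gripper's body (76 mm by 85 mm) begins 54 mm behind the grasp point. The pads swing forward as they close: fully open they stand 13 mm farther back than shut.
Start: joints at [1.274, 0.383, 0.016, 1.37, -0.006, 1.388, -0.046], TCP at [0.145, -0.608, 0.253] pointing down, gripper open.
Joint ranges: [-2.95, 2.95], [-0.25, 2.06], [-1.52, 1.56], [0.18, 2.33], [-1.44, 4.58], [0.02, 2.06], [-3.01, 3.01]. Speed limits (rad/s): [2.39, 2.39, 3.01, 3.01, 3.14, 3.14, 3.14].

## Interface

Orientations are given as a unit quaternion [x, y, z, w].
In Python, from cell import telemetry, imaging, robot, spotter gives the robot as it stands.
- The arm moves only by the shell command python3 -m pendant 'ROWS' [OPENING] [FORCE]. ROWS is JSON, a list of rows, each a list of 2 entries, a list of its own where there are three numbers: the shift along the world's x, y, z each as a share of 20 cm, from -1 to 1, then the turn, a rotation vector about the world's x, y, z each as a share of 2 pi rad, from -1 to 1. A call has 1 to 20 rows; each row shifts and turns the commanded pose from where the row before left it; what a row does not reach is not made up. A row lasts 1/12 s, in which the tool goes at most 41.7 mm and 7.16 degrees, less where a joint would pass 70% of its speed; a pose out of reach is approached as far as the arm can. A call with a number of a shift or a turn outside -1 to 1 is refused whole. A call with a gripper value outside its range is refused whole. OPENING is the closure, from -1 (fully open) to 1 (shut), set as the call begins (- or left out, the last holds). The fingers move at their own pace and stop on an object; FORCE is the grip in N (left out, the last holds). Time passes only in rows, so rows that do not move let the fingers close. It gives the time, the measured TCP pose, the force and the opening at its end, in the units of the state.
- telemetry.get_state(): the state, without advancing time (a new reading comes with each control period).
- imaging.get_image(name): name is "scene" or "top" or "wrist"; returns (picture, depth): 400x640x3 uint8, blue, green, red; 400x640 float32, m along the optical axis (not along the pixel's ray), 0 where there is no reading.
- imaging.get_calibration(name): a dict with "intrinsics" (3x3 intrinsics, pixels), "k1" (the pictures are not rectified: a ray, as slopes to the right and down, at radius r is drawn at 1 + k1 r^2 times it, then the intrinsics apply), "extrinsics" (4x4, takes a point from world to camera coordinates). Camera axes: x right, y up, looking along -z (the intrinsics and any distortion apply to the point x, -y, -z); pixel columns grow to the right and rows downward; lengths in m; the calibration is good to about 2 mm. A picture is of the moment at which its call begins: read the wrist's pose just before it. get_calibration takes no time and is no camera call; for the wrist camera it gives the pose at the moment of the call.
- robot.finish_job(): hands the job in, once; it reports no verdict.
Trained networks look in the newest picture that a camera, given by its name, has taken for a name from the list of things; names that differ only in an ending like _2 or _b are one class to them, and where a whole thing is asked for, a point or a joint stands for the part that bears it (a point fixed in the world has none). Each returns a list of dicts, best first, with "p" (0 to 1); they miss things now and then, are a little off and sometimes report something else, mostly with a low value. They report only what shows in the picture. A call takes as long as a camera call.
- spotter.cut_out(camera, name): "pixels" (400x640 bool, what is visible of it) and "rect" ([left, top, right, bottom] in pixels, round what is visible of it).
The state is a dict: "time_s": time; "joint_positions": joint angles; "joint_vel": joint speeds; "effort": joint torques, N m; "tcp_pos": TCP position; "ee_rot": TCP orientation; "contact_force": force on the tool from outside, world axes, zero at the start; "ft_torque": the same for the moment, N m; "grip_width": finger opening in m.
Only numpy, scipy, OpenCV 4.12 (cv2) and the standard library are available. Lean on these libraries where they do the work, as an engineer would, in place of code of your own. Each camera call takes 0.05 s, during which the arm holds its last target.

## Working session

There is one attempt and no reset: what is moved stays moved. The work goes in short steps, Python scripts to look and compute and a shell command to move; the robot and the scene stay as the last step left them, time stands still between calls to the robot, and variables do not carry over. Pictures are saved under pics/ and viewed, and the job is handed in when it is done.

```bash
ls; mkdir -p pics; python3 - <<'E'
from cell import telemetry, imaging, robot, spotter
import cv2
print(telemetry.get_state())
for n in ["scene","top","wrist"]:
    im,d=imaging.get_image(n); cv2.imwrite(f"pics/{n}0.png",im); c=imaging.get_calibration(n); print(n,c)
E
```

```text
pics
{'time_s': 0.0, 'joint_positions': array([ 1.27409411,  0.38422921,  0.01636313,  1.37115202, -0.00632657,
        1.38821794, -0.0465221 ]), 'joint_vel': array([ 0.00090995, -0.0020878 , -0.00052352,  0.00058261, -0.00178636,
        0.000485  , -0.00017613]), 'effort': array([ 2.43266813e-04, -6.27599216e+01,  8.43872577e-01, -3.71817183e+01,
        1.64288323e-02,  1.40295352e-02, -1.24534077e-05]), 'tcp_pos': array([ 0.14474088, -0.60753064,  0.25228529]), 'ee_rot': array([ 9.93171634e-01,  1.16658249e-01, -1.16868979e-04, -9.72179505e-04]), 'contact_force': array([-0.86925951, -0.73094176,  0.3849695 ]), 'ft_torque': array([ 0.00578636, -0.01061015, -0.00899809]), 'grip_width': 0.08540140250196851}
scene {'intrinsics': array([[449.85911816,   0.        , 323.55507334],
       [  0.        , 449.85911816, 199.0548381 ],
       [  0.        ,   0.        ,   1.        ]]), 'k1': -0.03573007078821038, 'extrinsics': array([[-0.68706312, -0.726595  ,  0.00199446,  0.39062986],
       [ 0.52574797, -0.49524517,  0.69160776, -0.35100939],
       [-0.50153099,  0.47622677,  0.7222
[... 308 characters left out ...]
.02336781, -0.99968681, -0.00895664,  0.04273002],
       [ 0.99317332, -0.02423785,  0.1141021 , -0.556267  ],
       [-0.11428346, -0.00622918,  0.99342865, -1.23559952],
       [ 0.        ,  0.        ,  0.        ,  1.        ]])}
wrist {'intrinsics': array([[326.07340216,   0.        , 315.67354443],
       [  0.        , 326.07340216, 198.25686147],
       [  0.        ,   0.        ,   1.        ]]), 'k1': -0.029955195103581255, 'extrinsics': array([[ 0.23085825, -0.97298667, -0.00118749, -0.62481397],
       [ 0.92354535,  0.2195112 , -0.31445001,  0.04030223],
       [ 0.30621634,  0.07149668,  0.94927329, -0.38060265],
       [ 0.        ,  0.        ,  0.        ,  1.        ]])}
```

View pics/scene0.png

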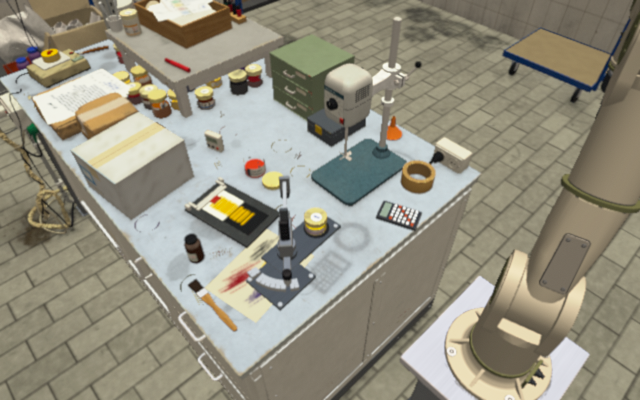

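View pics/top0.png

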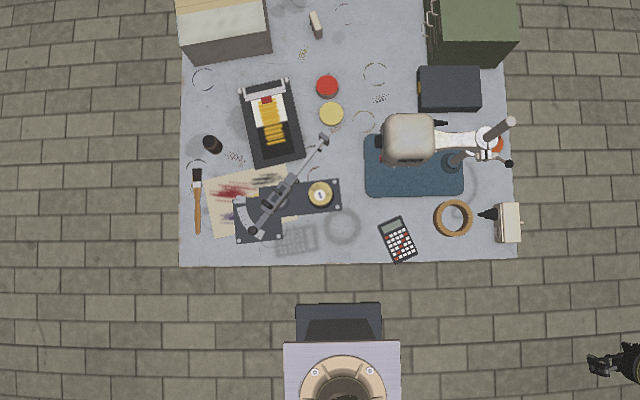

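```bash
cat > h.py <<'E'
from cell import telemetry, imaging, robot, spotter
import cv2, numpy as np
def world(cal,px,dep):
    px=np.atleast_2d(px).astype(float); K=cal["intrinsics"]
    n=cv2.undistortPoints(px.reshape(-1,1,2),K,np.array([cal["k1"],0,0,0,0.])).reshape(-1,2)
    dep=np.asarray(dep).reshape(-1)
    c=np.c_[n[:,0]*dep,-n[:,1]*dep,-dep]
    E=cal["extrinsics"]; return (c-E[:3,3])@E[:3,:3]
def project(cal,P):
    P=np.atleast_2d(P);E=cal["extrinsics"]; c=P@E[:3,:3].T+E[:3,3]
    c=c*[1,-1,-1]
    r,_=cv2.projectPoints(c.reshape(-1,1,3),np.zeros(3),np.zeros(3),cal["intrinsics"],np.array([cal["k1"],0,0,0,0.])); return r.reshape(-1,2)
def ray(cal,px,z):
    "world point on pixel ray at height z"
    a=world(cal,px,np.ones(len(np.atleast_2d(px)))); E=cal["extrinsics"]; o=-E[:3,:3].T@E[:3,3]
    d=a-o; return o+d*((z-o[2])/d[:,2])[:,None]
def pts(cal,m,d):
    v,u=np.nonzero(m&(d>0)); return world(cal,np.c_[u,v],d[v,u])
E
python3 - <<'E'
from h import *
for n in ["top","scene"]:
    im,d=imaging.get_image(n); cal=imaging.get_calibration(n)
    vis=im.copy()
    for k,nm in enumerate(["knob","handle","trigger_centre","jar","far_jaw","near_jaw","calculator","brown_bottle"]):
        r=spotter.cut_out(n,nm)
        if not r: print(n,nm,"none");continue
        r=r[0]; P=pts(cal,r["pixels"],d); v,u=np.nonzero(r["pixels"])
        print(n,nm,round(r["p"],2),r["rect"],len(P),"med",np.median(P,0).round(4),"z95",np.percentile(P[:,2],[5,95]).round(3), "top",np.median(P[P[:,2]>np.percentile(P[:,2],95)-.006],0).round(4))
        vis[r["pixels"]]=vis[r["pixels"]]//2+np.array([[255*(k&1),255*(k>>1&1),255*(k>>2&1)]],np.uint8)//2
    a=vis[100:260,180:420] if n=="top" else vis[160:320,180:420]
    cv2.imwrite(f"pics/{n}_c1.png",cv2.resize(a,None,fx=3.3,fy=3.3,interpolation=cv2.INTER_CUBIC))
    a=im[100:260,180:420] if n=="top" else im[160:320,180:420]
    cv2.imwrite(f"pics/{n}_d1.png",cv2.resize(a,None,fx=3.3,fy=3.3,interpolation=cv2.INTER_CUBIC))
E
```

```text
top knob 0.63 [245.9, 224.8, 258.9, 232.7] 72 med [0.457  0.2268 0.0737] z95 [0.065 0.078] top [0.4569 0.2269 0.0748]
top handle 0.78 [247.7, 135.5, 324.9, 234.1] 1249 med [0.547 0.147 0.092] z95 [0.041 0.165] top [0.5254 0.1702 0.1669]
top trigger_centre none
top jar 0.77 [306.1, 184.6, 332.5, 206.8] 455 med [0.5522 0.048  0.0611] z95 [0.055 0.065] top [0.5531 0.0479 0.0619]
top far_jaw 0.65 [305.6, 182.3, 334.5, 208.1] 464 med [0.551  0.0482 0.061 ] z95 [0.05  0.065] top [0.5519 0.0478 0.0618]
top near_jaw none
top calculator 0.68 [377.6, 215.7, 418.6, 262.8] 1087 med [ 0.423  -0.1578  0.0143] z95 [0.01 0.02] top [ 0.4222 -0.1585  0.0159]
top brown_bottle 0.8 [204.8, 135.8, 222.3, 157.1] 254 med [0.6885 0.3353 0.0707] z95 [0.014 0.088] top [0.6948 0.3407 0.0853]
scene knob 0.44 [285.5, 265.0, 293.1, 281.9] 99 med [0.4522 0.2322 0.0733] z95 [0.06  0.077] top [0.4553 0.231  0.0749]
scene handle 0.98 [275.0, 179.4, 295.4, 285.8] 1175 med [0.5153 0.1791 0.0844] z95 [0.042 0.164] top [0.5204 0.1755 0.1651]
scene trigger_centre none
scene jar 0.8 [302.1, 208.6, 326.0, 237.7] 556 med [0.5408 0.0578 0.0579] z95 [0.015 0.062] top [0.5479 0.0515 0.0597]
scene far_jaw 0.47 [274.1, 179.2, 292.0, 193.8] 73 med [0.6871 0.0344 0.085 ] z95 [0.045 0.097] top [0.6934 0.0382 0.0934]
scene near_jaw none
scene calculator 0.88 [375.6, 202.8, 422.2, 230.1] 800 med [ 0.4189 -0.1512  0.0126] z95 [0.007 0.016] top [ 0.4199 -0.1543  0.0132]
scene brown_bottle 0.95 [185.4, 234.1, 205.5, 263.1] 439 med [0.6826 0.3481 0.0585] z95 [0.008 0.087] top [0.6939 0.3447 0.0853]
```

View pics/top_d1.png

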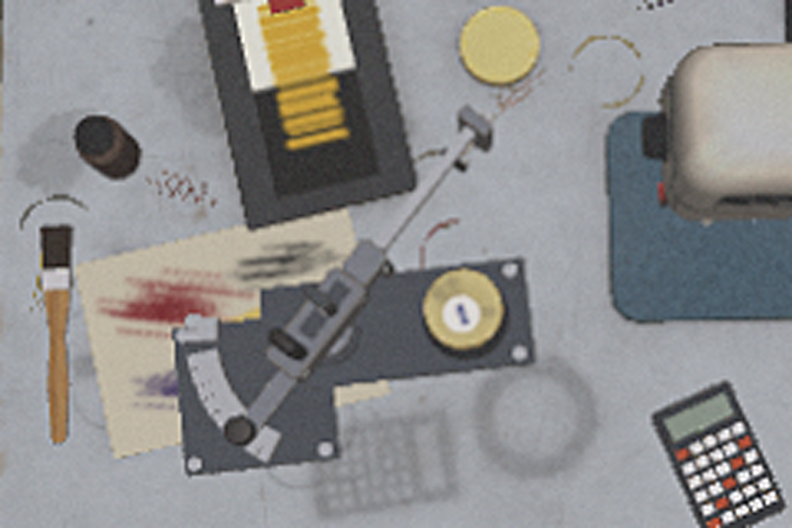

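View pics/scene_d1.png

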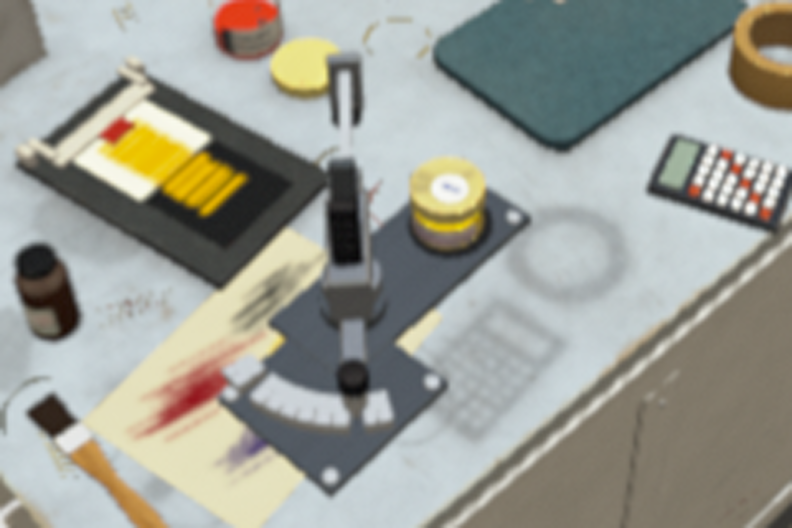

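```bash
python3 - <<'E'
from h import *
c=imaging.get_calibration("top"); s=imaging.get_calibration("scene")
T=lambda p,z:ray(c,[[180+p[0]/3.3,100+p[1]/3.3]],z)[0].round(4)
S=lambda p,z:ray(s,[[180+p[0]/3.3,160+p[1]/3.3]],z)[0].round(4)
for nm,t,sc,z in [("knobtop",(240,428),(352,370),.074),("jar lid",(463,308),(448,186),.062),("handle",(283,340),(347,255),.168),("trigger",(318,292),(343,190),.168),("farjawtop",(475,120),(345,62),.094)]:
    print(nm,T(t,z),S(sc,z))
P=lambda p:T(p,.010)
print("plate corners",P((525,260)),P((533,360)),P((183,475)),P((176,340)),P((340,458)))
E
```

```text
knobtop [0.4577 0.2253 0.074 ] [0.4544 0.2295 0.074 ]
jar lid [0.5503 0.047  0.062 ] [0.5454 0.051  0.062 ]
handle [0.518  0.1773 0.168 ] [0.4766 0.2081 0.168 ]
trigger [0.5528 0.1512 0.168 ] [0.5246 0.1716 0.168 ]
farjawtop [0.6965 0.0336 0.094 ] [0.6886 0.0381 0.094 ]
plate corners [ 0.5953 -0.0047  0.01  ] [ 0.5112 -0.0092  0.01  ] [0.422  0.2842 0.01  ] [0.5349 0.2897 0.01  ] [0.4335 0.1528 0.01  ]
```

```bash
python3 -m pendant '[[[0.055,0.168,0.048],[0,0,0.0127]],[[0.055,0.168,0.048],[0,0,0.0127]],[[0.055,0.168,0.048],[0,0,0.0127]],[[0.055,0.168,0.048],[0,0,0.0127]],[[0.055,0.168,0.048],[0,0,0.0127]],[[0.117,0.114,0],[0,0,0.0127]],[[0.117,0.114,0],[0,0,0.0127]],[[0.117,0.114,0],[0,0,0.0127]],[[0.117,0.114,0],[0,0,0.0127]],[[0.117,0.114,0],[0,0,0.0127]],[[0.117,0.114,0],[0,0,0.0127]],[[0.117,0.114,0],[0,0,0.0127]],[[0.117,0.114,0],[0,0,0.0127]],[[0.117,0.114,0],[0,0,0.0127]]]' -1
```

```text
time_s: 2.22
tcp_pos: [0.4113, -0.2335, 0.3016]
ee_rot: [0.779, 0.627, 0.0, 0.0]
contact_force: [-0.2, -0.4, 0.1]
grip_width: 0.0855
```

```bash
python3 -m pendant '[[[0.031,0.166,0],[0,0,0.0127]],[[0.031,0.166,0],[0,0,0.0127]],[[0.031,0.166,0],[0,0,0.0127]],[[0.031,0.166,0],[0,0,0.0127]],[[0.031,0.166,0],[0,0,0.0127]],[[0.031,0.166,0],[0,0,0.0127]],[[0.031,0.166,0],[0,0,0.0127]],[[0.031,0.166,0],[0,0,0.0127]],[[0,0.164,0],[0,0,0.0127]],[[0,0.164,0],[0,0,0.0127]],[[0,0.164,0],[0,0,0.0127]],[[0,0.164,0],[0,0,0.0127]],[[0,0.164,0],[0,0,0.0127]],[[0,0.164,0],[0,0,0.0127]],[[0,0,0],[0,0,0]]]'
python3 - <<'E'
from h import *
im,d=imaging.get_image("wrist"); cal=imaging.get_calibration("wrist"); np.savez("w1.npz",im=im,d=d,**cal)
cv2.imwrite("pics/w1.png",im); print(telemetry.get_state()["tcp_pos"])
for nm in ["knob","handle","trigger_centre","jar"]:
    for r in spotter.cut_out("wrist",nm)[:2]:
        P=pts(cal,r["pixels"],d); t=P[P[:,2]>np.percentile(P[:,2],95)-.006]
        print(nm,round(r["p"],2),r["rect"],"topmed",np.median(t,0).round(4),"mid",((t.min(0)+t.max(0))/2).round(4))
E
```

```text
time_s: 3.47
tcp_pos: [0.4578, 0.2345, 0.3017]
ee_rot: [0.324, 0.946, 0.002, -0.001]
contact_force: [-1.4, -0.2, -0.2]
grip_width: 0.0852
[0.45861373 0.23161718 0.30145137]
knob 0.83 [300.3, 159.2, 321.0, 181.4] topmed [0.4565 0.2238 0.0737] mid [0.4569 0.2235 0.0728]
knob 0.6 [298.7, 322.7, 317.1, 371.1] topmed [0.6357 0.077  0.0832] mid [0.6364 0.0774 0.0835]
handle 0.74 [289.6, 156.7, 327.4, 367.2] topmed [0.5227 0.1684 0.167 ] mid [0.5029 0.1881 0.2579]
trigger_centre 0.9 [293.9, 287.1, 317.7, 322.6] topmed [0.5486 0.1491 0.1668] mid [0.5489 0.1478 0.1656]
trigger_centre 0.42 [221.7, 269.4, 270.6, 326.3] topmed [0.5487 0.0449 0.0607] mid [0.5504 0.0439 0.0599]
jar 0.97 [222.0, 268.0, 268.4, 323.5] topmed [0.5484 0.0448 0.0607] mid [0.5102 0.1026 0.1773]
```

View pics/w1.png

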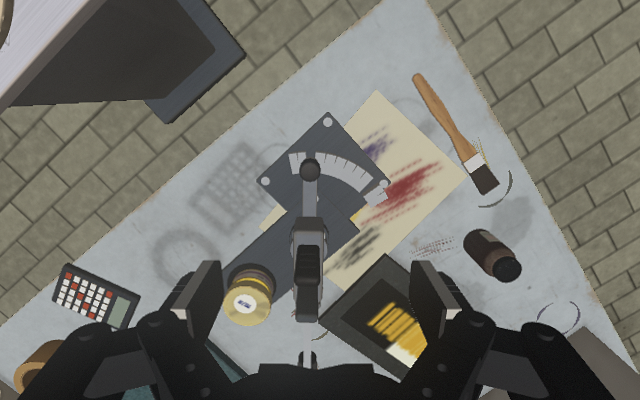

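```bash
python3 -m pendant '[[[0,-0.01,-0.18],[0,0,-0.003]],[[0,-0.02,-0.18],[0,0,0]],[[0,0,-0.18],[0,0,0]],[[0,0,-0.1],[0,0,0]],[[0,0,0],[0,0,0]],[[0,0,0],[0,0,0]],[[0,0,0],[0,0,0]],[[0,0,0],[0,0,0]]]'
python3 - <<'E'
from h import *
cal=imaging.get_calibration("wrist");st=telemetry.get_state();im,d=imaging.get_image("wrist");  np.savez("w2.npz",im=im,d=d,**cal)
cv2.imwrite("pics/w2.png",im); print(st["tcp_pos"],st["ee_rot"])
for nm in ["knob","trigger_centre","handle","jar"]:
    for r in spotter.cut_out("wrist",nm)[:1]:
        P=pts(cal,r["pixels"],d); zt=np.percentile(P[:,2],90); t=P[abs(P[:,2]-zt)<.005]
        (cx,cy),rad=cv2.minEnclosingCircle(t[:,:2].astype(np.float32))
        print(nm,round(r["p"],2),r["rect"],"topmed",np.median(t,0).round(4),"mid",cx,cy,rad)
E
```

```text
time_s: 4.38
tcp_pos: [0.4613, 0.2219, 0.1754]
ee_rot: [0.34, 0.941, 0.001, 0.001]
contact_force: [1.4, 0.3, -0.4]
grip_width: 0.0855
[0.46125581 0.22194179 0.17538495] [0.33968678 0.9405372  0.00098844 0.0013045 ]
knob 0.9 [301.8, 176.9, 332.9, 214.3] topmed [0.4561 0.2274 0.0739] mid 0.45691022276878357 0.22685594856739044 0.01214564312249422
handle 0.79 [291.2, 170.2, 347.5, 367.2] topmed [0.5134 0.181  0.1406] mid 0.5164562463760376 0.1784818172454834 0.01213717833161354
jar 0.58 [214.4, 322.6, 269.9, 382.0] topmed [0.5391 0.0627 0.0607] mid 0.5377703309059143 0.06208989769220352 0.021237418055534363
```

View pics/w2.png

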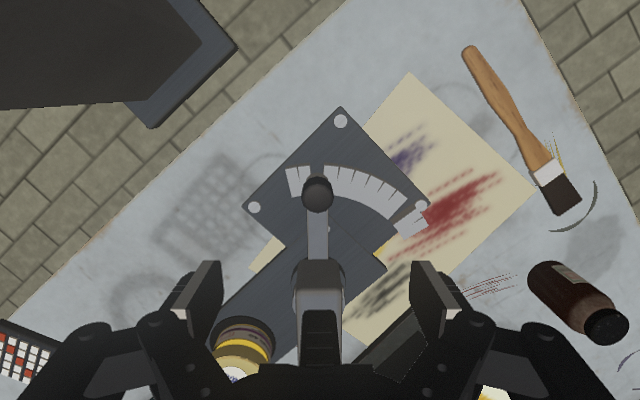

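```bash
python3 -m pendant '[[[-0.011,0.0125,-0.13],[0,0,0]],[[-0.011,0.0125,-0.13],[0,0,0]],[[0,0,-0.13],[0,0,0]],[[0,0,-0.1],[0,0,0]],[[0,0,-0.045],[0,0,0]],[[0,0,0],[0,0,0]],[[0,0,0],[0,0,0]],[[0,0,0],[0,0,0]]]'

```

```text
time_s: 5.3
tcp_pos: [0.4565, 0.2273, 0.0677]
ee_rot: [0.339, 0.941, 0.001, 0.001]
contact_force: [-0.5, 0.5, -0.3]
grip_width: 0.0855
```

```bash
python3 -m pendant '[[[0,0,0],[0,0,0]],[[0,0,0],[0,0,0]],[[0,0,0],[0,0,0]],[[0,0,0],[0,0,0]],[[0,0,0],[0,0,0]],[[0,0,0],[0,0,0]],[[0,0,0],[0,0,0]],[[0,0,0],[0,0,0]]]' 1 50
python3 - <<'E'
from h import *
cal=imaging.get_calibration("wrist");st=telemetry.get_state();im,d=imaging.get_image("wrist")
cv2.imwrite("pics/w3.png",im); print(st["tcp_pos"],st["contact_force"],st["ft_torque"])
E
```

```text
time_s: 5.97
tcp_pos: [0.4561, 0.2271, 0.0668]
ee_rot: [0.339, 0.941, 0.0, 0.0]
contact_force: [1.0, 0.4, 5.3]
grip_width: 0.022
[0.4561111  0.22705376 0.06683196] [0.97687751 0.36941898 5.34542053] [ 0.1192237  -0.1204229  -0.03424529]
```

View pics/w3.png

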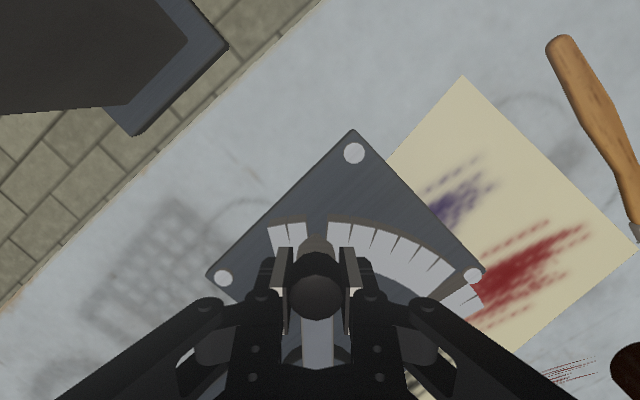

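```bash
python3 -m pendant '[[[0,0,0.022],[0,0,0]],[[0,0,0.022],[0,0,0]],[[0,0,0.022],[0,0,0]],[[0,0,0],[0,0,0]],[[0,0,0],[0,0,0]],[[0,0,0],[0,0,0]]]'

```

```text
time_s: 6.52
tcp_pos: [0.4555, 0.2265, 0.0793]
ee_rot: [0.339, 0.941, -0.0, -0.0]
contact_force: [2.4, 1.8, -5.4]
grip_width: 0.0223
```

```bash
python3 - <<'E'
import numpy as np
a=np.radians(141.1-45.84*np.arange(19)/18)
p=.105*np.c_[np.cos(a),np.sin(a)]
print((np.diff(p,axis=0)/.2).round(4).tolist()); print(p[[0,9,18]]+[.5384,.1607])
E
```

```text
[[0.0151, 0.0178], [0.0158, 0.0171], [0.0166, 0.0164], [0.0173, 0.0157], [0.018, 0.0149], [0.0186, 0.0141], [0.0192, 0.0132], [0.0198, 0.0124], [0.0203, 0.0115], [0.0208, 0.0106], [0.0213, 0.0096], [0.0217, 0.0087], [0.022, 0.0077], [0.0223, 0.0067], [0.0226, 0.0057], [0.0229, 0.0047], [0.023, 0.0037], [0.0232, 0.0027]]
[[0.45668447 0.22663612]
 [0.48881447 0.25325418]
 [0.52877408 0.26525784]]
```

```bash
python3 -m pendant '[[[0.0151,0.0178,0],[0,0,-0.0071]],[[0.0158,0.0171,0],[0,0,-0.0071]],[[0.0166,0.0164,0],[0,0,-0.0071]],[[0.0173,0.0157,0],[0,0,-0.0071]],[[0.018,0.0149,0],[0,0,-0.0071]],[[0.0186,0.0141,0],[0,0,-0.0071]],[[0.0192,0.0132,0],[0,0,-0.0071]],[[0.0198,0.0124,0],[0,0,-0.0071]],[[0.0203,0.0115,0],[0,0,-0.0071]],[[0,0,0],[0,0,0]],[[0,0,0],[0,0,0]]]'

```

```text
time_s: 7.43
tcp_pos: [0.4874, 0.2534, 0.0791]
ee_rot: [0.519, 0.855, -0.0, -0.0]
contact_force: [0.1, 2.0, -5.8]
grip_width: 0.0223
```

```bash
python3 -m pendant '[[[0.0208,0.0106,0],[0,0,-0.0071]],[[0.0213,0.0096,0],[0,0,-0.0071]],[[0.0217,0.0087,0],[0,0,-0.0071]],[[0.022,0.0077,0],[0,0,-0.0071]],[[0.0223,0.0067,0],[0,0,-0.0071]],[[0.0226,0.0057,0],[0,0,-0.0071]],[[0.0229,0.0047,0],[0,0,-0.0071]],[[0.023,0.0037,0],[0,0,-0.0071]],[[0.0232,0.0027,0],[0,0,-0.0071]],[[0,0,0],[0,0,0]],[[0,0,0],[0,0,0]],[[0,0,0],[0,0,0]]]'
python3 - <<'E'
from h import *
for n in ["top","wrist"]:
    im,d=imaging.get_image(n)
    if n=="top": im=cv2.resize(im[100:260,180:420],None,fx=3.3,fy=3.3,interpolation=cv2.INTER_CUBIC)
    cv2.imwrite(f"pics/{n}4.png",im)
E
```

```text
time_s: 8.43
tcp_pos: [0.5273, 0.266, 0.0794]
ee_rot: [0.679, 0.734, 0.0, -0.0]
contact_force: [2.3, 5.0, -5.6]
grip_width: 0.0223
```

View pics/wrist4.png

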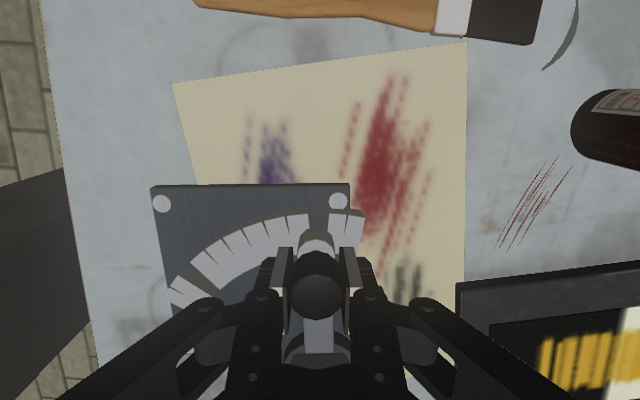

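View pics/top4.png

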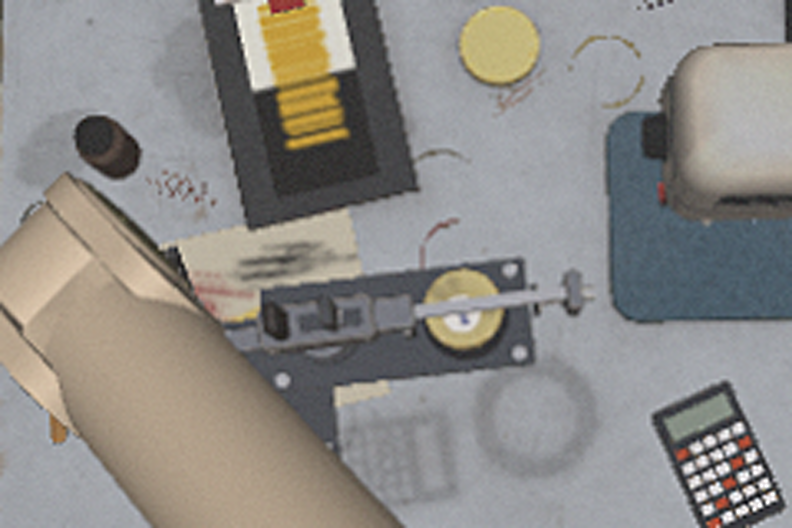

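```bash
python3 -m pendant '[[[0,0,-0.016],[0,0,0]],[[0,0,-0.016],[0,0,0]],[[0,0,-0.016],[0,0,0]],[[0,0,-0.016],[0,0,0]],[[0,0,0],[0,0,0]],[[0,0,0],[0,0,0]],[[0,0,0],[0,0,0]]]'

```

```text
time_s: 9.12
tcp_pos: [0.5278, 0.266, 0.067]
ee_rot: [0.679, 0.734, 0.001, -0.0]
contact_force: [2.0, 5.0, -2.7]
grip_width: 0.0222
```

```bash
python3 -m pendant '[[[0,0,0],[0,0,0]],[[0,0,0],[0,0,0]],[[0,0,0],[0,0,0]],[[0,0,0],[0,0,0]],[[0,0,0],[0,0,0]]]' 0
python3 - <<'E'
from h import *
cal=imaging.get_calibration("wrist")
im,d=imaging.get_image("wrist");cv2.imwrite("pics/w5.png",im)
for r in spotter.cut_out("wrist","knob")[:1]:
    P=pts(cal,r["pixels"],d); zt=np.percentile(P[:,2],90); t=P[abs(P[:,2]-zt)<.004]
    (cx,cy),rad=cv2.minEnclosingCircle(t[:,:2].astype(np.float32))
    print(r["p"],r["rect"],np.median(t,0),cx,cy,rad)
E
```

```text
time_s: 9.53
tcp_pos: [0.5277, 0.2648, 0.0666]
ee_rot: [0.68, 0.733, -0.0, 0.0]
contact_force: [-0.4, 0.2, 0.6]
grip_width: 0.0427
0.74 [287.3, 231.0, 345.1, 318.8] [0.52768692 0.26743554 0.07387369] 0.5277765989303589 0.2658379375934601 0.012091085314750671
```

View pics/w5.png

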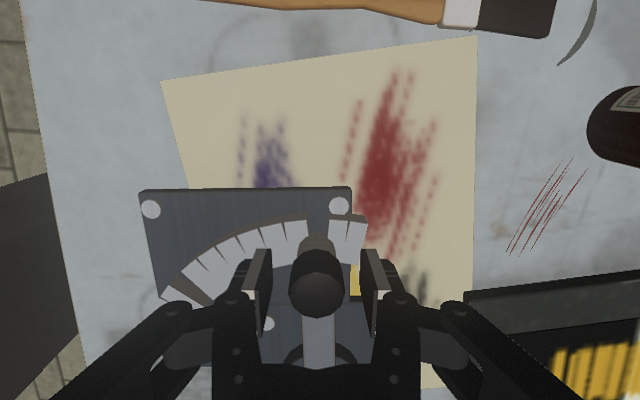

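```bash
python3 -m pendant '[[[0,0,0.05],[0,0,0]],[[0,0,0.15],[0,0,0]],[[0,0,0.15],[0,0,0]],[[0,0,0.2],[0,0,0]],[[0,0,0.2],[0,0,0]],[[0,0,0.2],[0,0,0]],[[0,0,0.1],[0,0,-0.0189]],[[0,0,0.0],[0,0,-0.0189]],[[0.01,-0.1,0],[0,0,-0.0189]],[[0.01,-0.1,0],[0,0,-0.0189]],[[0.01,-0.1,0],[0,0,-0.0189]],[[0.01,-0.1,0],[0,0,-0.0189]],[[0.01,-0.1,0],[0,0,-0.0189]],[[0,0,0],[0,0,-0.0189]],[[0,0,0],[0,0,-0.0189]],[[0,0,0],[0,0,-0.0189]],[[0,0,0],[0,0,-0.0189]],[[0,0,0],[0,0,-0.0189]],[[0,0,0],[0,0,-0.0189]],[[0,0,0],[0,0,0]]]' -1
python3 -m pendant '[[[0,0,0],[0,0,0]],[[0,0,0],[0,0,0]],[[0,0,0],[0,0,0]],[[0,0,0],[0,0,0]]]'
python3 - <<'E'
from h import *
cal=imaging.get_calibration("wrist");st=telemetry.get_state()
im,d=imaging.get_image("wrist");cv2.imwrite("pics/w6.png",im);np.savez("w6.npz",im=im,d=d,**cal)
print(st["tcp_pos"],st["ee_rot"],st["joint_positions"])
for nm in ["knob","trigger_centre","handle","jar","far_jaw","pad_face","near_jaw"]:
  for r in spotter.cut_out("wrist",nm)[:1]:
    P=pts(cal,r["pixels"],d); zt=np.percentile(P[:,2],90); t=P[abs(P[:,2]-zt)<.005]
    print(nm,round(r["p"],2),np.array(r["rect"]).round(),np.median(t,0).round(4),t.min(0).round(4),t.max(0).round(4))
E
```

```text
time_s: 11.3
tcp_pos: [0.5375, 0.1655, 0.2775]
ee_rot: [0.999, 0.049, 0.0, -0.0]
contact_force: [0.2, 0.2, 0.4]
grip_width: 0.0854
time_s: 11.63
tcp_pos: [0.5377, 0.1653, 0.2768]
ee_rot: [0.999, 0.052, 0.0, -0.0]
contact_force: [0.7, 0.1, 0.1]
grip_width: 0.0854
[0.53771008 0.1652726  0.276794  ] [ 9.98638595e-01  5.21627286e-02  4.07142927e-05 -7.41362145e-05] [-0.01580735  0.26679308 -0.41963481  1.49202004  0.1089985   1.40581116
 -1.90658202]
knob 0.73 [620. 214. 639. 274.] [ 0.4634 -0.2645  0.0263] [ 0.4342 -0.2867  0.0225] [ 0.4881 -0.26    0.0324]
trigger_centre 0.63 [332. 173. 346. 217.] [0.5414 0.1466 0.1672] [0.5299 0.141  0.1633] [0.5511 0.1513 0.1693]
handle 0.95 [207. 144. 536. 219.] [0.5475 0.1802 0.1477] [0.5293 0.1422 0.1422] [0.5513 0.1946 0.152 ]
jar 0.75 [389. 135. 455. 198.] [0.5595 0.048  0.0608] [0.5199 0.0176 0.057 ] [0.5828 0.0781 0.0636]
far_jaw 0.64 [492. 151. 540. 194.] [ 0.56   -0.0393  0.0956] [ 0.5453 -0.0479  0.0913] [ 0.5741 -0.0338  0.0979]
pad_face 0.69 [392. 137. 458. 197.] [0.5593 0.0478 0.0608] [0.5199 0.0167 0.057 ] [0.5828 0.0781 0.0636]
near_jaw 0.51 [378. 152. 389. 164.] [0.5607 0.0956 0.0724] [0.559  0.0922 0.0676] [0.5613 0.0975 0.0761]
```

View pics/w6.png

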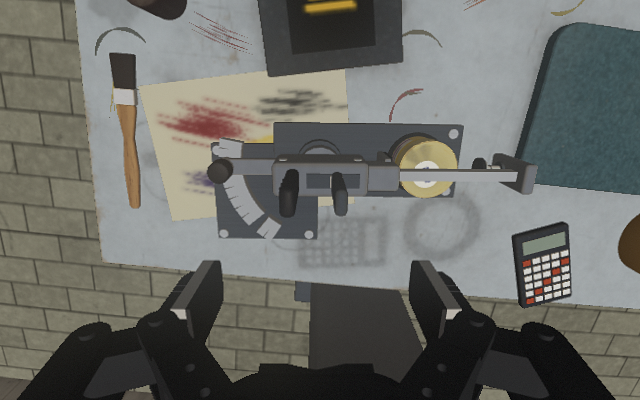

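```bash
python3 - <<'E'
from h import *
w=np.load("w6.npz"); d=w["d"]; cal={k:w[k] for k in("intrinsics","k1","extrinsics")}
m=np.zeros(d.shape,bool); m[130:240,200:560]=1
P=pts(cal,m,d); u=np.array([.1045,-.9945]); n=np.array([.9945,.1045])
K=np.array([.5278,.2658])
t=P[(P[:,2]>.16)&(P[:,2]<.175)]
s=(t[:,:2]-K)@u; l=(t[:,:2]-K)@n
for a,b in((.05,.10),(.10,.15)):
    q=(s>a)&(s<b); print(q.sum(),s[q].min(),s[q].max(),l[q].min(),l[q].max(),np.median(t[q],0))
f=P[(P[:,2]>.088)&(P[:,2]<.1)]; s=(f[:,:2]-K)@u; f=f[s>.28]; s=s[s>.28]; print("farjaw s",np.percentile(s,[2,50,98]))
E
```

```text
476 0.07345599722638045 0.08530439914439199 -0.011478982961398595 0.012160432164649267 [0.53776989 0.18662463 0.16737169]
359 0.1153231177176846 0.12533032605020283 -0.011045463620715727 0.01081930478990002 [0.54175592 0.14660802 0.16704544]
farjaw s [0.30264643 0.30596117 0.31400002]
```

```bash
python3 -m pendant '[[[0.004,0.007,-0.15],[0,0,0]],[[0,0,-0.18],[0,0,0]],[[0,0,-0.18],[0,0,0]],[[0,0,-0.15],[0,0,0]],[[0,0,0],[0,0,0]],[[0,0,0],[0,0,0]],[[0,0,0],[0,0,0]]]'
python3 - <<'E'
from h import *
im,d=imaging.get_image("wrist");cv2.imwrite("pics/w7.png",im)
E
```

```text
time_s: 12.62
tcp_pos: [0.5396, 0.1672, 0.1467]
ee_rot: [0.999, 0.051, 0.001, -0.0]
contact_force: [1.2, 0.2, 0.7]
grip_width: 0.0855
```

View pics/w7.png

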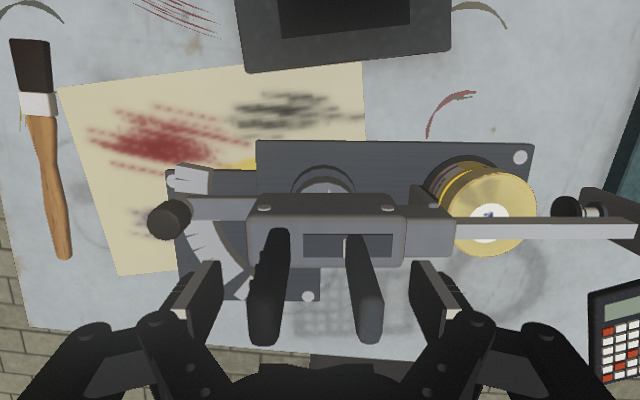

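```bash
python3 -m pendant '[[[0,0,0],[0,0,0]],[[0,0,0],[0,0,0]],[[0,0,0],[0,0,0]],[[0,0,0],[0,0,0]],[[0,0,0],[0,0,0]]]' -0.22 40
python3 -m pendant '[[[-0.001,0.009,0],[0,0,0]],[[-0.001,0.009,0],[0,0,0]],[[-0.001,0.009,0],[0,0,0]],[[-0.001,0.009,0],[0,0,0]],[[0,0,0],[0,0,0]],[[0,0,0],[0,0,0]],[[0,0,0],[0,0,0]]]' 0.2 40
python3 - <<'E'
from h import *
im,d=imaging.get_image("wrist");cv2.imwrite("pics/w8.png",im)
E
```

```text
time_s: 13.08
tcp_pos: [0.5388, 0.1674, 0.1454]
ee_rot: [0.999, 0.051, 0.001, -0.0]
contact_force: [0.0, 2.4, 2.2]
grip_width: 0.0522
time_s: 13.67
tcp_pos: [0.5381, 0.1753, 0.1478]
ee_rot: [0.999, 0.052, 0.001, -0.001]
contact_force: [-8.2, 0.5, 20.9]
grip_width: 0.0357
```

View pics/w8.png

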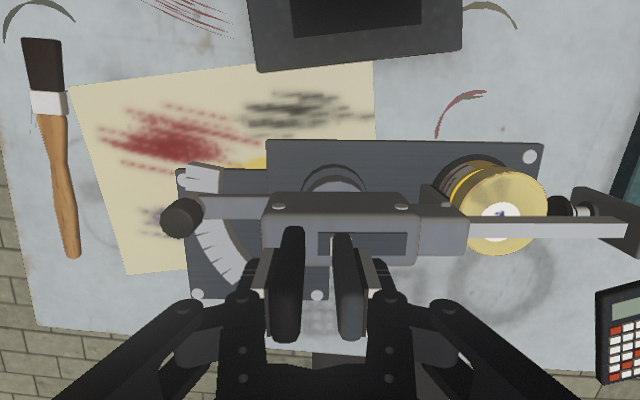

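```bash
python3 -m pendant '[[[0.001,-0.009,0],[0,0,0]],[[0.001,-0.009,0],[0,0,0]],[[0.001,-0.009,0],[0,0,0]],[[0.001,-0.009,0],[0,0,0]],[[0,0,0],[0,0,0]],[[0,0,0],[0,0,0]],[[0,0,0],[0,0,0]]]' -0.3 40
cat > look.py <<'E'
from h import *
import sys
tag=sys.argv[1]
cal=imaging.get_calibration("wrist");im,d=imaging.get_image("wrist");cv2.imwrite(f"pics/{tag}.png",im);np.savez(tag+".npz",im=im,d=d,**cal)
m=np.zeros(d.shape,bool); m[130:330,330:640]=1
P=pts(cal,m,d); u=np.array([.1045,-.9945]); n=np.array([.9945,.1045]); K=np.array([.5278,.2658])
s=(P[:,:2]-K)@u; l=(P[:,:2]-K)@n
q=(P[:,2]>.088)&(P[:,2]<.1)&(s>.2)&(abs(l)<.018); 
# jaw is wider than bar: take |l| 9..17
q&=(abs(l)>.008)
print("farjaw s",np.percentile(s[q],[2,10,50,90,98]).round(4),q.sum(),telemetry.get_state()["grip_width"])
E
python3 look.py w9
```

```text
time_s: 14.3
tcp_pos: [0.5385, 0.1666, 0.1444]
ee_rot: [0.999, 0.051, -0.0, -0.0]
contact_force: [-0.2, -0.6, -0.6]
grip_width: 0.0555
farjaw s [0.2895 0.2902 0.2913 0.2936 0.2945] 273 0.05506463033032928
```

View pics/w9.png

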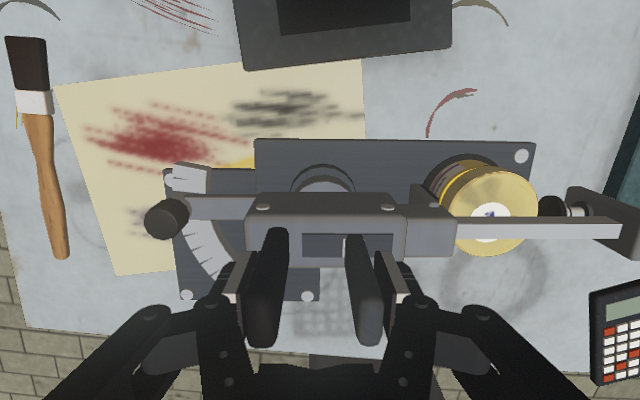

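```bash
python3 -m pendant '[[[-0.001,0.009,0.002],[0,0,0]],[[-0.001,0.009,0.003],[0,0,0]],[[-0.001,0.009,0.003],[0,0,0]],[[-0.001,0.009,0.002],[0,0,0]],[[0,0,0],[0,0,0]],[[0,0,0],[0,0,0]],[[0,0,0],[0,0,0]]]' 0.2 40
python3 look.py w10
python3 -m pendant '[[[0.001,-0.009,-0.002],[0,0,0]],[[0.001,-0.009,-0.003],[0,0,0]],[[0.001,-0.009,-0.003],[0,0,0]],[[0.001,-0.009,-0.002],[0,0,0]],[[0,0,0],[0,0,0]],[[0,0,0],[0,0,0]],[[0,0,0],[0,0,0]]]' -0.3 40
python3 look.py w11
```

```text
time_s: 14.93
tcp_pos: [0.5376, 0.1752, 0.1472]
ee_rot: [0.999, 0.052, 0.0, -0.001]
contact_force: [-2.1, 5.6, 4.1]
grip_width: 0.0359
farjaw s [0.2762 0.2769 0.2785 0.2842 0.2863] 516 0.0358423907185054
time_s: 15.57
tcp_pos: [0.5386, 0.1664, 0.1446]
ee_rot: [0.999, 0.051, 0.0, 0.0]
contact_force: [-0.1, 0.6, -0.1]
grip_width: 0.0558
farjaw s [0.2779 0.2785 0.2811 0.287  0.2884] 611 0.055157351302153296
```

View pics/w11.png

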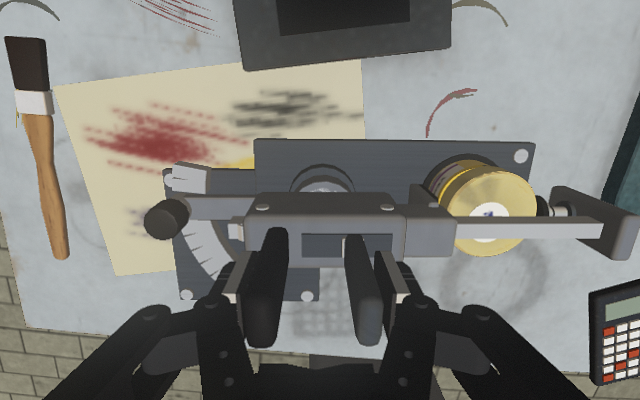

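```bash
python3 -m pendant '[[[-0.001,0.009,0.002],[0,0,0]],[[-0.001,0.009,0.003],[0,0,0]],[[-0.001,0.009,0.003],[0,0,0]],[[-0.001,0.009,0.002],[0,0,0]],[[0,0,0],[0,0,0]],[[0,0,0],[0,0,0]],[[0,0,0],[0,0,0]]]' 0.2 40
python3 look.py w12
python3 -m pendant '[[[0.001,-0.009,-0.002],[0,0,0]],[[0.001,-0.009,-0.003],[0,0,0]],[[0.001,-0.009,-0.003],[0,0,0]],[[0.001,-0.009,-0.002],[0,0,0]],[[0,0,0],[0,0,0]],[[0,0,0],[0,0,0]],[[0,0,0],[0,0,0]]]' -0.3 40
python3 look.py w13
python3 -c "
import cv2,numpy as np
a=cv2.imread('pics/w12.png')[150:290,420:640];b=cv2.imread('pics/w13.png')[150:290,420:640]
cv2.imwrite('pics/w1213.png',cv2.resize(np.hstack([a,b]),None,fx=1.8,fy=1.8,interpolation=cv2.INTER_CUBIC))"
```

```text
time_s: 16.2
tcp_pos: [0.5377, 0.1752, 0.1473]
ee_rot: [0.999, 0.052, 0.0, -0.001]
contact_force: [-1.6, 5.3, 5.4]
grip_width: 0.0356
farjaw s [0.2643 0.2651 0.2678 0.2737 0.2756] 603 0.035842543028988254
time_s: 16.83
tcp_pos: [0.5386, 0.1664, 0.1446]
ee_rot: [0.999, 0.051, -0.0, 0.0]
contact_force: [-0.6, 0.5, 0.2]
grip_width: 0.0554
farjaw s [0.2664 0.267  0.2697 0.2752 0.2771] 613 0.055654702481555275
```

View pics/w1213.png

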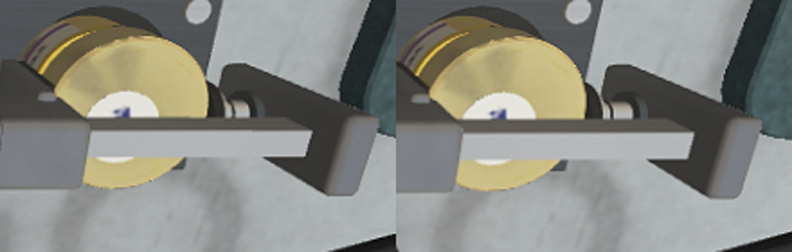

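View pics/w13.png

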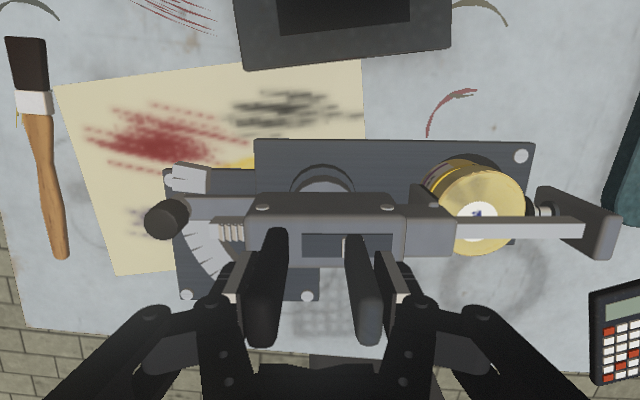

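```bash
python3 -m pendant '[[[-0.001,0.006,0.001],[0,0,0]],[[-0.001,0.006,0.002],[0,0,0]],[[-0.001,0.006,0.002],[0,0,0]],[[0,0.006,0.002],[0,0,0]],[[0,0,0],[0,0,0]],[[0,0,0],[0,0,0]],[[0,0,0],[0,0,0]],[[0,0,0],[0,0,0]]]' 0.0 40
python3 look.py w14
python3 -c "
import cv2,numpy as np
a=cv2.imread('pics/w14.png')[160:260,500:640]
cv2.imwrite('pics/w14c.png',cv2.resize(a,None,fx=5,fy=5,interpolation=cv2.INTER_CUBIC))"
```

```text
time_s: 17.55
tcp_pos: [0.538, 0.1718, 0.1463]
ee_rot: [0.999, 0.051, 0.0, -0.0]
contact_force: [-1.0, 2.3, 4.3]
grip_width: 0.0426
farjaw s [0.2595 0.2601 0.2627 0.2688 0.2706] 597 0.04279868664404574
```

View pics/w14c.png

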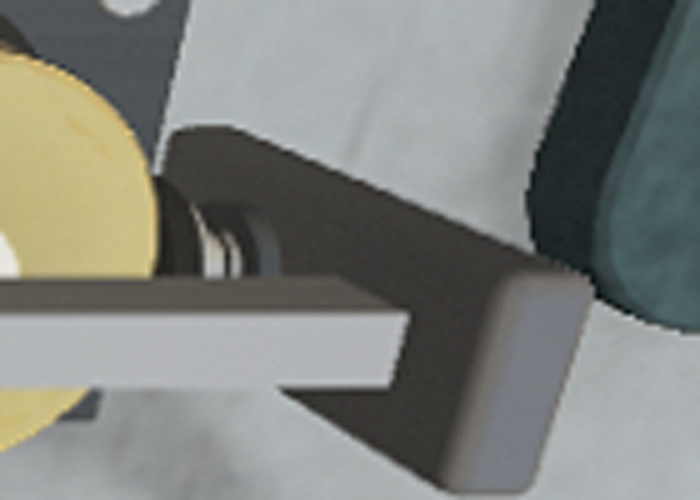

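```bash
python3 -m pendant '[[[0,0.002,0.001],[0,0,0]],[[0,0,0],[0,0,0]],[[0,0,0],[0,0,0]],[[0,0,0],[0,0,0]],[[0,0,0],[0,0,0]],[[0,0,0],[0,0,0]]]' 0.02 40
python3 look.py w15
python3 - <<'E'
import cv2,numpy as np
cs=[cv2.resize(cv2.imread(f'pics/{t}.png')[175:225,520:575],None,fx=7,fy=7,interpolation=cv2.INTER_CUBIC) for t in('w13','w15')]
cv2.imwrite('pics/cmp.png',np.hstack(cs))
from h import *
cal=imaging.get_calibration("wrist");d=np.load("w15.npz")["d"]
r=spotter.cut_out("wrist","jar")
P=pts(cal,r[0]["pixels"],d); t=P[(P[:,2]>.056)&(P[:,2]<.066)]; u=np.array([.1045,-.9945]); s=(t[:,:2]-[.5278,.2658])@u
print("jar s",np.percentile(s,[1,99]), r[0]["p"], "expected .180-.243"); print(telemetry.get_state()["contact_force"])
for n in["scene","top"]:
    im,_=imaging.get_image(n); cv2.imwrite(f"pics/{n}15.png",cv2.resize(im[100:320,180:420],None,fx=2.5,fy=2.5))
E
```

```text
time_s: 18.1
tcp_pos: [0.538, 0.1722, 0.1465]
ee_rot: [0.999, 0.051, 0.0, -0.0]
contact_force: [-1.4, 3.6, 5.0]
grip_width: 0.0424
farjaw s [0.2585 0.2592 0.2617 0.2677 0.2695] 598 0.042066267735052586
jar s [0.18421943 0.23920027] 0.84 expected .180-.243
[-0.63722825  4.20222224  4.79288987]
```

View pics/cmp.png

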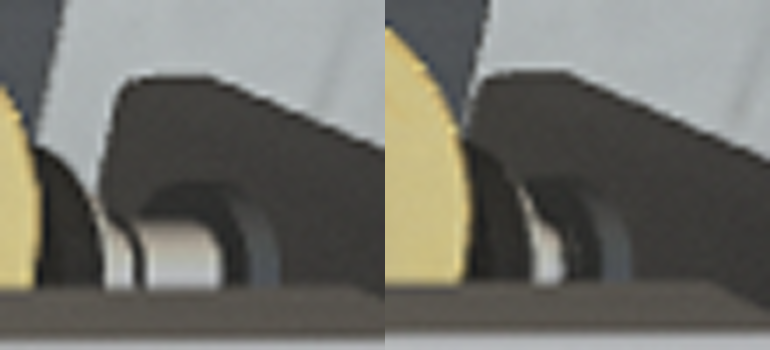

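View pics/scene15.png

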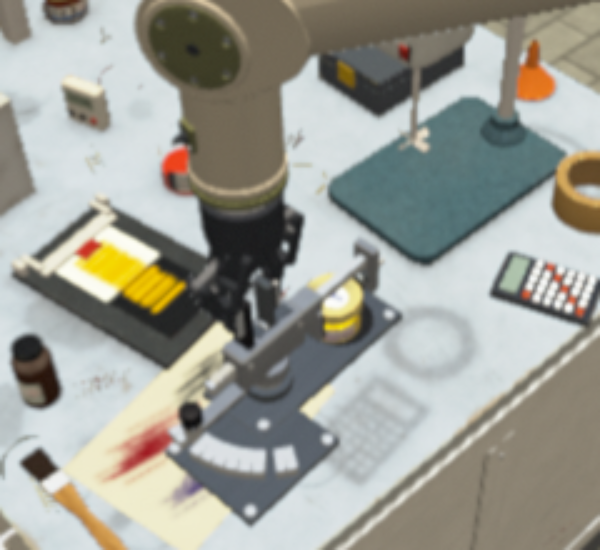

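```bash
python3 -m pendant '[[[0,0,0],[0,0,0]],[[0,0,0],[0,0,0]],[[0,0,0],[0,0,0]],[[0,0,0],[0,0,0]],[[0,0,0],[0,0,0]],[[0,0,0],[0,0,0]],[[0,0,0],[0,0,0]],[[0,0,0],[0,0,0]]]'
python3 look.py w16
python3 - <<'E'
from h import *
cal=imaging.get_calibration("wrist");d=np.load("w16.npz")["d"]
m=np.zeros(d.shape,bool); m[180:260,120:200]=1; P=pts(cal,m,d); k=P[(np.hypot(P[:,0]-.5278,P[:,1]-.2658)<.009)&(P[:,2]>.04)]
print("knob top",np.percentile(k[:,2],[50,80,95]),len(k))
E
```

```text
time_s: 18.97
tcp_pos: [0.538, 0.1722, 0.1465]
ee_rot: [0.999, 0.051, 0.0, -0.0]
contact_force: [-1.1, 4.5, 4.9]
grip_width: 0.0424
farjaw s [0.2585 0.2591 0.2618 0.2678 0.2694] 602 0.04224711127244491
knob top [0.07411943 0.07457766 0.07503703] 546
```

Everything is steady: the knob is home (top at 74 mm), the ring is at the collar, and the jar is against the near jaw.

```bash
python3 -c "
from cell import robot
print(robot.finish_job())"
```

```text
the job is handed in; nothing more can be done
None
```

The jar is clamped, and I handed the job in at about 19 s with the gripper still squeezing the trigger. `finish_job` gives no verdict, so the results below are my own last readings.

- **Turning the head:** I gripped the plunger knob, lifted it about 12.5 mm, swung the head about 0.80 rad to the jar and lowered the plunger into the working notch. The knob top measured 74 mm above the bench, the height it had in the parked notch, so it is fully home.
- **Pumping:** I made three full trigger strokes, then a partial squeeze that I held.
- **Pad:** In the wrist picture the dark ring sits at the far jaw's collar. The far jaw's position puts the pad about 9.5 to 10 mm in, and it did not move over the last 0.8 s before handing in.
- **Jar:** Its measured place along the bar agrees within a millimetre with it resting against the near jaw. I did not measure the clamping forces directly.
- **Trigger:** It is squeezed about 9 mm, with the gripper set to 40 N.
- **Other things on the bench:** In the last scene picture the calculator and bottle looked unmoved. I judged this by eye and did not re-measure them.

Two readings disagreed or stood out. At the start the two fixed cameras differed by about 5 mm on the knob and jar, so I used the wrist camera instead. During the first full squeeze the vertical tool force reached about 21 N, under the 40 N limit; raising the tool slightly on later strokes brought it down to about 5 N.

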